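# Dry-fit a five-outlet pipe manifold into its socket block

### The arm

A 6-joint arm with a two-finger parallel gripper is mounted at the origin on the work surface. World frame = base frame: x ahead of the robot, y to its left, z up, the work surface at z = 0. Lengths are in mm, angles in degrees, forces in N, time in s.
With the tool pointing down it reaches from about 300 to 850 mm from the base axis. Payload 4.2 kg.
Tool frame: the origin (TCP) lies between the finger pads; the fingertips stand 11 mm ahead of it and the grasp point (between the pads) lies 8 mm behind it (env.tips_ahead is the distance from the TCP to the fingertips, in mm); z points along the fingers, y is the line along which they close (so a half turn about z gives the same grasp; the last joint's range is limited). The gripper opens to 91 mm and grips with 3 to 60 N. Pads are 32 mm wide; open, the fingers measure 118 mm over their backs; the gripper's body (76 mm by 178 mm) begins 60 mm behind the grasp point.
Start: joints at [66.578, 18.312, 89.639, -0, 72.044, -1.146], TCP at [217.973, 532.099, 224.976] pointing down, gripper open.
Joint ranges: [-177.97, 177.97], [-48.28, 115.42], [12.27, 149.76], [-77.06, 257.06], [2.81, 150.46], [-146.56, 146.56]. Speed limits (degrees/s): [147.25, 147.25, 180, 180, 180, 180].

### API

Orientations are given as [roll, pitch, yaw] about the fixed x, y, z axes, in that order (R = Rz(yaw) Ry(pitch) Rx(roll)).
In Python, from workcell import env, cams gives the robot as it stands.
- The arm moves only by the tool step_arm, never from a script. Its arguments are lists of equal length, an entry for each row: "linear": the shift along the tool's x, y, z in units of 30 cm (1.0 is 30 cm), a list of three; "turn": the turn about the tool's z in units of 360 degrees (1.0 is 360 degrees). In form: {"linear": [[tx, ty, tz], ...], "turn": [turn, ...]}. A call has 1 to 20 rows; each row is the pose to reach, as a shift and turn from the pose commanded when the call began, along the tool's axes at that moment, turning the shorter way round; what a row does not reach only later rows make up. A row lasts 1/8 s, in which the tool goes at most 62.5 mm and 10.7 degrees, less where a joint would pass 70% of its speed; a pose out of reach is approached as far as the arm can. A call with a number of a shift or a turn outside -1 to 1 is refused whole. A call with a gripper value outside its range is refused whole. "fingers" is the closure, from -1 (fully open) to 1 (shut), so that 0 is half open, set as the call begins (left out, the last holds). The fingers move at their own pace and stop on an object; "force" is the grip in N (left out, the last holds). Time passes only in rows, so rows that repeat a pose let the fingers close. It gives the time, the measured TCP pose, the force, the opening and the grip force at its end, in the units of the state.
- env.state(): the state, without advancing time (a new reading comes with each control period).
- cams.grab_frame(name): name is "side" or "top"; returns a dict with "color" (384x512x3 uint8, blue, green, red), "fx", "fy", "cx", "cy" (pixels), "extrinsics" (4x4, takes a point from camera to world coordinates). Camera axes: x right, y down, z forward; pixel columns grow to the right and rows downward; lengths in mm; the calibration is good to about 2 mm. A picture is of the moment at which its call begins. There is no depth.
- env.job_done(): hands the job in; it is judged then, once.
The state is a dict: "time_s": time; "qpos": joint angles; "qvel": joint speeds; "effort": joint torques, N m; "ee_pos": TCP position; "ee_rot": TCP orientation; "force": force on the tool from outside, world axes, zero at the start; "torque": the same for the moment, N m; "gripper_width": finger opening in mm; "gripper_force": force on a finger pad.
Only numpy, scipy, OpenCV 4.12 (cv2) and the standard library are available. Lean on these libraries where they do the work, as an engineer would, in place of code of your own. Each camera call takes 0.05 s, during which the arm holds its last target. There are 200 camera calls.

### The job

Lift the white five-outlet manifold out of its wooden cradle by its orange grip and lower it onto the blue socket block so that all five stubs enter their own sockets at once; the block has been clamped by hand, so feel for the holes. Then press the manifold down against the stiff plugs until its bar sits flush on the block on its rubber pads, gently (never more than about 5 kg of push, 50 N), and let go, leaving the other things on the bench where they are.

Things in the scene. Friction and masses are not known exactly. Their poses are not given: they have to be found in the camera images.
- grip (a point): Centre of the orange grip block of the loose white manifold; the grip is 24 mm thick (x), 40 mm long (y), 34 mm high and stands on the middle of the bar. The bar's padded underside is 41 mm, the stubs' tips are 71 mm below this point. z is up, y runs along the row of stubs; a half turn makes no difference.
- cradle: Fixed wooden cradle that carries the manifold at the start; origin on the bench under its middle, y along its length. Base 70 x 240 x 8 mm; two posts at y = +-98 mm whose saddles hold the bar's underside 50 mm above the bench, between cheeks 10 mm high with 2.8 mm play in x. The bar lifts straight up.
- dock: Fixed steel bed (100 x 250 x 12 mm) of the socket jig; origin on the bench under its middle, y along its length. On it is a blue block (56 x 184 mm), top flat and level, 57 mm above the bench, with a row of five sockets along y. It is clamped by hand up to 10 mm either way along y from the bed's middle: NOT measured, see or feel it. It is exact in x and stays put in use.
- dock_top (a point): Point at the height of the blue block's top, straight above the bed's middle (57 mm above the bench). Sockets are round, 18 mm across with plain edges, 34 mm apart, the middle one within 10 mm of this point along y. A black plug in each starts 14 mm down; the five move down together under about 8 N and stay where pushed. Home: bar's pads flush on the block, grip centre 41 mm above this point.
- manifold: The loose manifold, 0.17 to 0.33 kg; origin in the middle of its underside, axes as the grip's. White bar 24 mm wide (x), 230 mm long (y), 24 mm high with the thin black rubber pads under its ends; five round white stubs, 16 mm across, 30 mm long, tips tapered to 14 mm over the last 2 mm, hang from it in a row along y, 34 mm apart, the middle one under the grip.
- coupling: Bystander: white pipe coupling standing upright, 30 mm across, 36 mm high; origin under its centre.
- elbow: Bystander: white pipe elbow lying flat, arms 34 mm, 28 mm high; origin under its corner.
- tee: Bystander: white pipe tee lying flat, 64 mm long, 28 mm high; origin under its middle.
- cutter: Bystander: red pipe cutter lying flat, about 205 mm long along x, 20 mm high; origin under its middle.
- tape: Bystander: yellow and black tape measure case, 68 x 35 x 65 mm; origin under its centre.
- pencil: Bystander: turquoise pencil, 150 mm long along x, 8 mm thick; origin under its middle.
- cleaner: Bystander: bottle with red cap, 56 mm across, 130 mm high; origin under its centre.
Not all that is in view belongs to the job. There is more than one size of the manifold; the one meant has the size given above.

How it is judged:
By the outcome, as a careful person would: the job done as asked, in the order asked, and still so for the second after the job is handed in, with the robot touching nothing.
It also fails if it takes over 61 s, if anything falls off the work surface, if the arm or the gripper's body presses on something with over 40 N, if the wrist force passes 120 N, or if a joint passes its speed limit or range.

## Working session

There is one attempt and no reset: what is moved stays moved. The work goes in short steps, Python scripts to look and compute and a tool call to move; the robot and the scene stay as the last step left them, time stands still between calls to the robot, and variables do not carry over. Pictures are saved under pics/ and viewed, at most 10 in all, crops included, and the job is handed in when it is done.

Besides the shell and the picture viewer there is one more tool, called after "Emit:" as name(argument=value, ...), one argument or row to a line, values as JSON. step_arm: Moves the arm, as the interface text tells. Its arguments: {"type":"object","properties":{"linear":{"type":"array"},"turn":{"type":"array"},"fingers":{"type":"number"},"force":{"type":"number"}},"required":["linear","turn"]}

```bash
mkdir -p pics; ls; python3 - <<'E'
from workcell import env,cams
import cv2,numpy as np
for n in("top","side"):
    f=cams.grab_frame(n); cv2.imwrite(f"pics/{n}0.png",f["color"]); np.savez(f"{n}0.npz",**f)
    print(n,f["fx"],f["cx"],f["cy"],np.round(f["extrinsics"],3).tolist())
print(env.state())
E
```

```text
pics
top 377.2700234691726 259.16290198927584 190.38260374779483 [[0.112, -0.967, 0.228, 329.994], [-0.994, -0.11, 0.023, -19.329], [0.003, -0.229, -0.973, 1158.089], [0.0, 0.0, 0.0, 1.0]]
side 351.3476652740449 250.74469563738322 191.24428352527744 [[-0.87, -0.342, 0.356, 244.821], [-0.494, 0.619, -0.611, 580.03], [-0.011, -0.707, -0.707, 749.285], [0.0, 0.0, 0.0, 1.0]]
{'time_s': 0.1, 'qpos': array([ 6.65764311e+01,  1.83486054e+01,  8.96960236e+01,  1.69594976e-04,
        7.20435445e+01, -1.14475133e+00]), 'qvel': array([ 0.10317302, -0.12658199, -0.18022365, -0.20350007, -0.02615703,
       -0.02300946]), 'effort': array([ 4.94791152e-05, -4.13334703e+01, -2.32506949e+01,  7.30979349e-02,
        4.21949546e-02, -4.46025365e-05]), 'ee_pos': array([217.81798579, 531.71140107, 224.22103088]), 'ee_rot': array([-1.79911847e+02, -1.92278299e-03,  1.57721129e+02]), 'force': array([-0.22139379,  0.20723384,  0.2863844 ]), 'torque': array([-8.88860467e-05, -1.09532666e-02,  3.48511647e-03]), 'gripper_force': 0.0, 'gripper_width': 91.37086735145348}
```

View pics/top0.png

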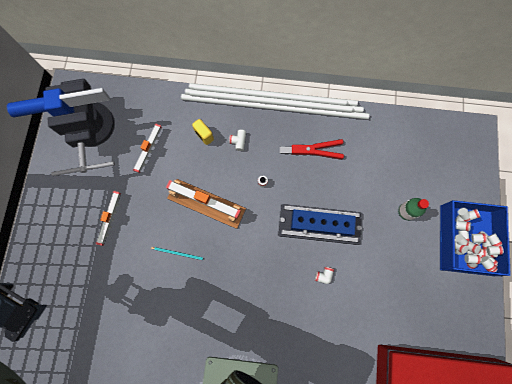

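View pics/side0.png

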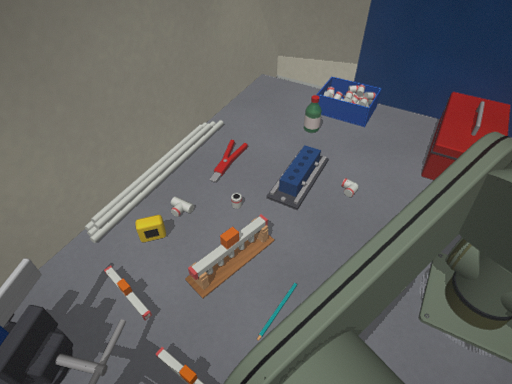

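The top view shows the manifold in its cradle with the grip at about (203,199), the dock's blue block with its five sockets at about (321,222), and two other manifolds at (147,148) and (108,217). The side view shows the grip at (230,237) and the block at (300,171).

```bash
cat > h.py <<'E'
import cv2,numpy as np
def ray(f,u,v):
    E=f["extrinsics"]; d=E[:3,:3]@np.array([(u-f["cx"])/f["fx"],(v-f["cy"])/f["fy"],1.]); return E[:3,3],d/np.linalg.norm(d)
def onz(f,u,v,z):
    o,d=ray(f,u,v); return o+d*(z-o[2])/d[2]
def proj(f,p):
    E=f["extrinsics"]; c=E[:3,:3].T@(np.asarray(p,float)-E[:3,3]); return np.array([f["fx"]*c[0]/c[2]+f["cx"],f["fy"]*c[1]/c[2]+f["cy"]])
def tri(f1,a,f2,b):
    o1,d1=ray(f1,*a);o2,d2=ray(f2,*b)
    s=np.linalg.lstsq(np.c_[d1,-d2],o2-o1,rcond=None)[0]; p,q=o1+s[0]*d1,o2+s[1]*d2
    return (p+q)/2,np.linalg.norm(p-q)
def blobs(m,amin=15):
    n,l,s,c=cv2.connectedComponentsWithStats(m.astype(np.uint8)*255)
    return [(s[i,4],c[i],l==i) for i in range(1,n) if s[i,4]>=amin]
def hsv(f,lo,hi): return cv2.inRange(cv2.cvtColor(f["color"],cv2.COLOR_BGR2HSV),lo,hi)>0
def yaw(P): 
    d=P[-1]-P[0]; return np.degrees(np.arctan2(d[1],d[0]))
E
python3 - <<'E'
from h import *
T=dict(np.load("top0.npz"));S=dict(np.load("side0.npz"))
for n,f in(("top",T),("side",S)):
    print(n,"orange",[(a,c.round(1).tolist()) for a,c,_ in blobs(hsv(f,(6,170,120),(16,255,255)))])
    print(n,"blue",[(a,c.round(1).tolist()) for a,c,_ in blobs(hsv(f,(100,120,50),(125,255,255)),60)])
im=[]
for f,(x0,y0,w,h) in((T,(270,195,100,55)),(T,(160,170,100,60)),(S,(260,135,80,80))):
    c=f["color"][y0:y0+h,x0:x0+w]; im.append(cv2.resize(c,(600 if w==100 else 266,330 if h==55 else (360 if h==60 else 266)) ,interpolation=cv2.INTER_CUBIC))
a=cv2.resize(im[0],(440,242));b=cv2.resize(im[1],(440,264))
out=np.zeros((520,790,3),np.uint8);out[:242,:440]=a;out[245:509,:440]=b;out[:340,445:785]=cv2.resize(im[2],(340,340))
cv2.imwrite("pics/crop0.png",out)
g=cv2.cvtColor(T["color"],cv2.COLOR_BGR2GRAY); v=T["color"][:,:,0]
print(v[216:228:1,292:352:1].tolist()[2:9:2])
E
```

```text
top orange [(np.int32(49), [144.4, 144.6]), (np.int32(116), [200.8, 196.0]), (np.int32(54), [104.3, 216.2])]
top blue [(np.int32(1095), [40.6, 104.8]), (np.int32(3040), [473.0, 235.8]), (np.int32(1117), [323.1, 221.8])]
side orange [(np.int32(242), [229.4, 237.1]), (np.int32(95), [123.2, 285.0]), (np.int32(164), [187.2, 373.4])]
side blue [(np.int32(16741), [429.2, 56.5]), (np.int32(941), [297.9, 169.8]), (np.int32(92), [2.6, 334.3])]
[[83, 136, 143, 139, 144, 125, 35, 3, 14, 27, 37, 93, 145, 136, 136, 135, 144, 125, 65, 33, 34, 57, 116, 143, 139, 142, 138, 140, 139, 134, 128, 150, 142, 139, 142, 140, 138, 138, 140, 141, 138, 142, 142, 147, 141, 140, 141, 142, 139, 137, 136, 141, 141, 137, 138, 134, 138, 139, 139, 136], [94, 144, 135, 134, 140, 131, 62, 4, 17, 23, 22, 69, 131, 137, 139, 138, 135, 88, 0, 19, 27, 18, 46, 106, 143, 134, 139, 144, 129, 59, 7, 14, 32, 68, 98, 141, 141, 138, 142, 140, 147, 131, 78, 62, 84, 131, 144, 139, 139, 140, 139, 139, 143, 143, 137, 141, 144, 142, 137, 134], [108, 144, 137, 138, 137, 140, 148, 143, 105, 80, 105, 145, 143, 137, 135, 136, 143, 124, 63, 23, 14, 24, 73, 133, 143, 138, 135, 140, 129, 49, 4, 23, 19, 32, 89, 132, 142, 135, 137, 136, 79, 0, 7, 24, 35, 76, 119, 148, 141, 140, 138, 137, 90, 15, 27, 31, 71, 112, 143, 135], [106, 146, 142, 137, 139, 140, 137, 139, 138, 139, 140, 133, 135, 136, 134, 135, 136, 138, 140, 143, 149, 142, 142, 141, 138, 139, 135, 138, 142, 136, 99, 43, 52, 99, 132, 140, 141, 136, 142, 144, 117, 12, 11, 18, 21, 53, 111, 143, 136, 138, 147, 120, 22, 13, 27, 22, 41, 81, 129, 141]]
```

View pics/crop0.png

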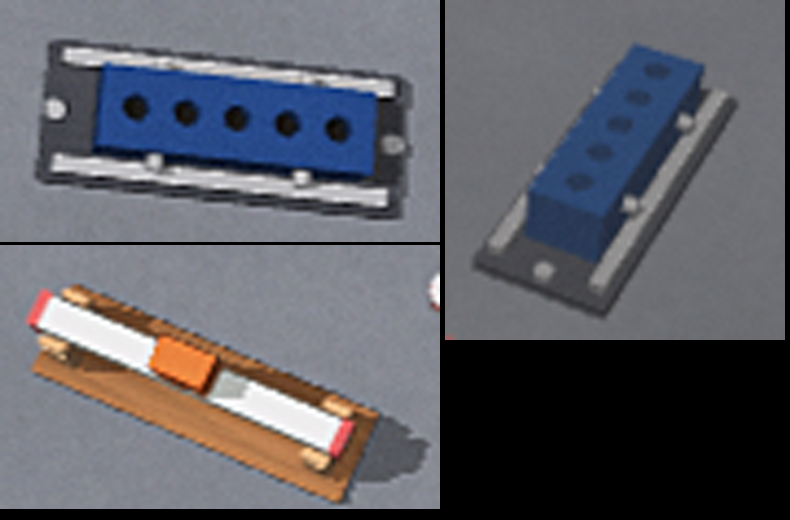

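The crops show five dark sockets on the block, and the bar's red ends on either side of the orange grip.

```bash
cat >> h.py <<'E'
def sockets(f,z=57,guess=((301,219.5),(312,220.7),(324,222),(335.6,223.3),(347,224.5))):
    b=f["color"][:,:,0].astype(float); P=[]
    for u,v in guess:
        for _ in range(4):
            Y,X=np.mgrid[int(round(v))-4:int(round(v))+5,int(round(u))-5:int(round(u))+6]
            w=np.clip(125-b[Y,X],0,125)*(np.hypot(X-u,Y-v)<5); u,v=(w*X).sum()/w.sum(),(w*Y).sum()/w.sum()
        P.append(onz(f,u,v,z))
    return np.array(P)
E
python3 - <<'E'
from h import *
T=dict(np.load("top0.npz"));S=dict(np.load("side0.npz"))
P=sockets(T); print(P.round(1).tolist(),np.linalg.norm(np.diff(P,axis=0),axis=1).round(1),"mid",P.mean(0).round(1),"yaw",yaw(P))
Q=sockets(S,guess=((291.6,177.6),(296.2,170.7),(300.9,164.2),(305.4,158),(309.7,151.7)))
print(Q.round(1).tolist(),np.linalg.norm(np.diff(Q,axis=0),axis=1).round(1),"mid",Q.mean(0).round(1),"yaw",yaw(Q))
# manifold
for n,f,r in(("top",T,(160,170,90,60)),("side",S,(180,205,95,80))):
    m=(hsv(f,(0,100,120),(4,255,255))|hsv(f,(172,90,120),(180,255,255)))
    x,y,w,h=r; k=np.zeros_like(m);k[y:y+h,x:x+w]=1
    R=[c for a,c,_ in blobs(m&k,6)]; print(n,[(a,c.round(1).tolist()) for a,c,_ in blobs(m&k,4)])
    E=np.array([onz(f,*c,74) for c in (R[0],R[-1])]); print(E.round(1).tolist(),"len",np.linalg.norm(E[1]-E[0]),"mid",E.mean(0),"yaw",yaw(E))
    o=[q for q in blobs(hsv(f,(6,170,120),(16,255,255))&k)][0]
    # bright top face
    V=f["color"][:,:,2].astype(float); vals=V[o[2]]; print("V",np.percentile(vals,[5,25,50,75,95]))
    t=o[2]&(V>np.percentile(vals,95)*.88); c=np.argwhere(t).mean(0)[::-1]; print("topface",c,t.sum(),onz(f,*c,108).round(1))
    rr=cv2.minAreaRect(np.argwhere(t)[:,::-1].astype(np.float32)); print(rr)
E
```

```text
[[515.9, -123.9, 57.0], [516.1, -157.9, 57.0], [516.2, -191.6, 57.0], [516.3, -225.4, 57.0], [516.5, -259.3, 57.0]] [33.9 33.7 33.9 33.9] mid [ 516.2 -191.6   57. ] yaw -89.75433026069655
[[519.2, -125.1, 57.0], [518.4, -158.2, 57.0], [518.7, -192.8, 57.0], [518.5, -226.1, 57.0], [519.5, -262.0, 57.0]] [33.  34.6 33.3 36. ] mid [ 518.9 -192.8   57. ] yaw -89.86756859870023
top [(np.int32(21), [168.2, 183.7]), (np.int32(23), [237.0, 213.3])]
[[574.2, 275.8, 74.0], [508.9, 62.1, 74.0]] len 223.39329738259042 mid [541.55411944 168.93226594  74.        ] yaw -106.97928088066392
V [150.25 234.   236.   241.   248.25]
topface [200.67346939 195.92857143] 98 [541.4 168.8 108. ]
((200.67242431640625, 195.93104553222656), (12.736727714538574, 7.484467506408691), 23.198589324951172)
side [(np.int32(23), [263.3, 217.4]), (np.int32(63), [192.0, 271.9])]
[[510.6, 62.1, 74.0], [573.6, 279.0, 74.0]] len 225.84505603495273 mid [542.11432176 170.57577516  74.        ] yaw 73.80318138467878
V [121.   125.25 185.   198.   201.  ]
topface [228.91935484 233.72580645] 124 [543.1 170.4 108. ]
((229.06756591796875, 233.59458923339844), (8.021086692810059, 15.925926208496094), 54.462318420410156)
```

```bash
cat > mv.py <<'E'
import sys,numpy as np
from workcell import env
from scipy.spatial.transform import Rotation as R
def mv(x,y,z,yaw):
    s=env.state(); r=R.from_euler("xyz",s["ee_rot"],degrees=True)
    t=r.inv().apply(np.array([x,y,z])-s["ee_pos"])/300
    dy=(s["ee_rot"][2]-yaw+180)%360-180
    print("t",s["time_s"],"linear",t.round(4).tolist(),"turn",round(dy/360,4),"pos",s["ee_pos"].round(2),"rot",s["ee_rot"].round(2),"F",s["force"].round(1),"M",s["torque"].round(2),"w",round(s["gripper_width"],1))
if __name__=="__main__": mv(*map(float,sys.argv[1:5]))
E
python3 mv.py 541.8 169.5 140 73.2; python3 mv.py 541.8 169.5 85 73.2
```

```text
t 0.1 linear [-1.4571, -0.7074, 0.2818] turn 0.2348 pos [217.82 531.71 224.22] rot [-179.91   -0.    157.72] F [-0.2  0.2  0.3] M [-0.   -0.01  0.  ] w 91.4
t 0.1 linear [-1.4571, -0.7071, 0.4651] turn 0.2348 pos [217.82 531.71 224.22] rot [-179.91   -0.    157.72] F [-0.2  0.2  0.3] M [-0.   -0.01  0.  ] w 91.4
```

Emit:
step_arm(
  linear=[
    [-0.73,-0.354,0.14],
    [-0.73,-0.354,0.14],
    [-0.73,-0.354,0.14],
    [-0.73,-0.354,0.14],
    [-0.73,-0.354,0.14],
    [-0.73,-0.354,0.14],
  ],
  turn=[0.117,0.117,0.117,0.117,0.117,0.117],
  fingers=-0.2,
)

```text
time_s: 0.85
ee_pos: [380.2, 350.9, 182.8]
ee_rot: [-180.0, -0.0, 115.6]
force: [0.6, -0.7, 0.6]
gripper_width: 54.6
gripper_force: 0.0
```

```bash
python3 mv.py 541.8 169.5 140 73.2
```

```text
t 0.85 linear [-0.7782, 0.2244, 0.1423] turn 0.1178 pos [380.22 350.92 182.83] rot [-1.7997e+02 -3.0000e-02  1.1561e+02] F [ 0.6 -0.7  0.6] M [-0.09 -0.02 -0.01] w 54.6
```

Emit:
step_arm(
  linear=[
    [-0.778,0.224,0.142],
    [-0.778,0.224,0.142],
    [-0.778,0.224,0.142],
    [-0.778,0.224,0.142],
    [-0.778,0.224,0.142],
    [-0.778,0.224,0.142],
    [-0.778,0.224,0.142],
  ],
  turn=[0.118,0.118,0.118,0.118,0.118,0.118,0.118],
)

```text
time_s: 1.72
ee_pos: [541.0, 171.2, 140.8]
ee_rot: [180.0, -0.0, 73.3]
force: [-0.0, -0.3, 0.7]
gripper_width: 54.9
gripper_force: 0.0
```

```bash
python3 mv.py 541.8 169.5 85 73.2
```

```text
t 1.725 linear [-0.0047, 0.0043, 0.1859] turn 0.0003 pos [540.96 171.2  140.76] rot [ 1.7999e+02 -3.0000e-02  7.3320e+01] F [-0.  -0.3  0.7] M [-0.1   0.06  0.01] w 54.9
```

Down gradually, then close (20 N), with some settling rows.

Emit:
step_arm(
  linear=[
    [-0.005,0.004,0.06],
    [-0.005,0.004,0.12],
    [-0.005,0.004,0.16],
    [-0.005,0.004,0.186],
    [-0.005,0.004,0.186],
    [-0.005,0.004,0.186],
  ],
  turn=[0,0,0,0,0,0],
)

```text
time_s: 2.48
ee_pos: [543.0, 167.8, 85.1]
ee_rot: [179.9, -0.0, 73.1]
force: [-0.4, -0.3, 0.9]
gripper_width: 54.8
gripper_force: 0.0
```

Emit:
step_arm(
  linear=[
    [0,0,0],
    [0,0,0],
    [0,0,0],
    [0,0,0],
    [0,0,0],
    [0,0,0],
    [0,0,0],
    [0,0,0],
  ],
  turn=[0,0,0,0,0,0,0,0],
  fingers=1,
  force=30,
)

```text
time_s: 3.48
ee_pos: [542.5, 167.6, 84.6]
ee_rot: [-180.0, -0.0, 73.1]
force: [-0.6, -0.5, 1.7]
gripper_width: 24.1
gripper_force: 30.0
```

```bash
python3 mv.py 541.8 169.5 220 73.2
```

```text
t 3.475 linear [0.0055, -0.0041, -0.4513] turn -0.0002 pos [542.5  167.57  84.62] rot [-180.     -0.     73.12] F [-0.6 -0.5  1.7] M [-0.1   0.18 -0.01] w 24.1
```

Emit:
step_arm(
  linear=[
    [0,0,-0.02],
    [0,0,-0.06],
    [0,0,-0.12],
    [0,0,-0.2],
    [0,0,-0.3],
    [0,0,-0.38],
    [0,0,-0.43],
    [0,0,-0.45],
    [0,0,-0.45],
    [0,0,-0.45],
  ],
  turn=[0,0,0,0,0,0,0,0,0,0],
  force=60,
)

```text
time_s: 4.72
ee_pos: [542.0, 167.4, 218.5]
ee_rot: [-179.9, 0.1, 73.1]
force: [0.6, 0.5, -2.4]
gripper_width: 23.5
gripper_force: 60.0
```

```bash
python3 mv.py 517 -192 220 90
```

```text
t 4.725 linear [-1.1707, 0.268, -0.0042] turn -0.0469 pos [542.03 167.42 218.5 ] rot [-1.799e+02  6.000e-02  7.312e+01] F [ 0.6  0.5 -2.4] M [-0.13 -0.03 -0.05] w 23.5
```

Emit:
step_arm(
  linear=[
    [-0.05,0.013,0],
    [-0.16,0.04,0],
    [-0.29,0.07,0],
    [-0.42,0.1,0],
    [-0.55,0.13,0],
    [-0.68,0.16,0],
    [-0.81,0.19,0],
    [-0.9,0.21,0],
    [-0.97,0.223,0],
    [-1.0,0.229,0],
    [-1.0,0.229,0],
  ],
  turn=[-0.002,-0.007,-0.012,-0.018,-0.024,-0.03,-0.036,-0.042,-0.045,-0.047,-0.047],
)

```text
time_s: 6.1
ee_pos: [521.0, -139.5, 219.0]
ee_rot: [-180.0, -0.0, 90.0]
force: [-0.3, 0.5, -1.3]
gripper_width: 23.7
gripper_force: 60.0
```

```bash
python3 mv.py 517 -192 150 90
```

```text
t 6.1 linear [-0.1753, -0.0131, 0.23] turn -0.0 pos [ 520.99 -139.45  219.03] rot [-1.7995e+02 -4.0000e-02  8.9990e+01] F [-0.3  0.5 -1.3] M [-0.03 -0.02 -0.02] w 23.7
```

Emit:
step_arm(
  linear=[
    [-0.05,-0.003,0.04],
    [-0.11,-0.007,0.11],
    [-0.15,-0.011,0.17],
    [-0.175,-0.013,0.21],
    [-0.175,-0.013,0.23],
    [-0.175,-0.013,0.23],
    [-0.175,-0.013,0.23],
  ],
  turn=[0,0,0,0,0,0,0],
)

```text
time_s: 6.98
ee_pos: [517.8, -191.7, 151.1]
ee_rot: [179.9, 0.0, 90.1]
force: [-1.1, -0.1, -1.5]
gripper_width: 23.8
gripper_force: 60.0
```

```bash
python3 mv.py 517 -192 130 90; python3 - <<'E'
from workcell import env,cams
import cv2,numpy as np
from h import *
F={}
for n in("top","side"):
    f=cams.grab_frame(n); np.savez(f"{n}1.npz",**f);F[n]=f
a=cv2.resize(F["top"]["color"][180:270,260:380],(480,360),interpolation=cv2.INTER_CUBIC)
b=cv2.resize(F["side"]["color"][95:215,240:345],(315,360),interpolation=cv2.INTER_CUBIC)
cv2.imwrite("pics/held.png",np.hstack([a,b]))
E
```

```text
t 6.975 linear [-0.001, -0.0028, 0.0704] turn 0.0002 pos [ 517.8  -191.68  151.12] rot [1.7993e+02 1.0000e-02 9.0080e+01] F [-1.1 -0.1 -1.5] M [-0.06  0.05  0.02] w 23.8
```

View pics/held.png

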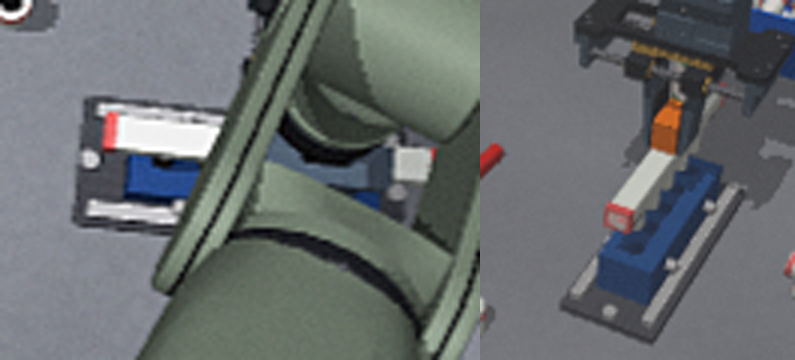

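The top view shows the bar's red left end at about (287,213) and its right end at (368,221), with the arm hiding the middle. The side view shows the near red end at about (287,165), with the stubs just above the row of sockets.

```bash
python3 - <<'E'
from h import *
T=dict(np.load("top1.npz"));S=dict(np.load("side1.npz"))
z=151.1-84.6+74
for n,f,r in(("top",T,(280,200,100,30)),("side",S,(265,100,70,75))):
    m=(hsv(f,(0,90,90),(4,255,255))|hsv(f,(170,90,90),(180,255,255)))
    x,y,w,h=r;k=np.zeros_like(m);k[y:y+h,x:x+w]=1
    B=blobs(m&k,4); print(n,[(a,c.round(1).tolist(),onz(f,*c,z).round(1).tolist()) for a,c,_ in B])
    if n=="top":
        E=np.array([onz(f,*B[i][1],z) for i in(0,-1)]);print("mid",E.mean(0),"len",np.linalg.norm(E[1]-E[0]),yaw(E))
        for a,c,mm in B: print(np.argwhere(mm).min(0),np.argwhere(mm).max(0))
o=blobs(hsv(S,(6,170,80),(16,255,255)))
V=S["color"][:,:,2]
for a,c,mm in o:
    if 250<c[0]<330: 
        print(a,c,onz(S,*c,z+17)); 
        for y in range(*[np.argwhere(mm)[:,0].min(),np.argwhere(mm)[:,0].max()+1]): print(y,[int(V[y,x]) if mm[y,x] else 0 for x in range(278,296)])
E
```

```text
top [(np.int32(29), [287.0, 212.2], [516.3, -78.1, 140.5])]
mid [516.28103001 -78.13560982 140.5       ] len 0.0 0.0
[208 285] [216 289]
side [(np.int32(42), [286.4, 166.6], [514.3, -71.3, 140.5])]
122 [301.81967213 136.68032787] [ 523.99999841 -190.01115859  157.5       ]
128 [0, 0, 0, 0, 0, 0, 0, 0, 0, 0, 0, 0, 0, 0, 0, 0, 0, 0]
129 [0, 0, 0, 0, 0, 0, 0, 0, 0, 0, 0, 0, 0, 0, 0, 0, 0, 0]
130 [0, 0, 0, 0, 0, 0, 0, 0, 0, 0, 0, 0, 0, 0, 0, 0, 0, 0]
131 [0, 0, 0, 0, 0, 0, 0, 0, 0, 0, 0, 0, 0, 0, 0, 0, 0, 0]
132 [0, 0, 0, 0, 0, 0, 0, 0, 0, 0, 0, 0, 0, 0, 0, 0, 0, 0]
133 [0, 0, 0, 0, 0, 0, 0, 0, 0, 0, 0, 0, 0, 0, 0, 0, 0, 0]
134 [0, 0, 0, 0, 0, 0, 0, 0, 0, 0, 0, 0, 0, 0, 0, 0, 0, 0]
135 [0, 0, 0, 0, 0, 0, 0, 0, 0, 0, 0, 0, 0, 0, 0, 0, 0, 0]
136 [0, 0, 0, 0, 0, 0, 0, 0, 0, 0, 0, 0, 0, 0, 0, 0, 0, 0]
137 [0, 0, 0, 0, 0, 0, 0, 0, 0, 0, 0, 0, 0, 0, 0, 0, 0, 0]
138 [0, 0, 0, 0, 0, 0, 0, 0, 0, 0, 0, 0, 0, 0, 0, 0, 0, 0]
139 [0, 0, 0, 0, 0, 0, 0, 0, 0, 0, 0, 0, 0, 0, 0, 0, 0, 0]
140 [0, 0, 0, 0, 0, 0, 0, 0, 0, 0, 0, 0, 0, 0, 0, 0, 0, 0]
141 [0, 0, 0, 0, 0, 0, 0, 0, 0, 0, 0, 0, 0, 0, 0, 0, 0, 0]
142 [0, 0, 0, 0, 0, 0, 0, 0, 0, 0, 0, 0, 0, 0, 0, 0, 0, 0]
143 [0, 0, 0, 0, 0, 0, 0, 0, 0, 0, 0, 0, 0, 0, 0, 0, 0, 0]
144 [0, 0, 0, 0, 0, 0, 0, 0, 0, 0, 0, 0, 0, 0, 0, 0, 0, 0]
145 [0, 0, 0, 0, 0, 0, 0, 0, 0, 0, 0, 0, 0, 0, 0, 0, 0, 0]
```

```bash
python3 mv.py 517.4 -193.4 125 90.15
```

```text
t 7.075 linear [-0.0054, -0.0013, 0.0874] turn -0.0002 pos [ 517.76 -191.78  151.21] rot [1.7992e+02 2.0000e-02 9.0070e+01] F [-0.4  0.6 -1.3] M [-0.1   0.09  0.01] w 23.6
```

Emit:
step_arm(
  linear=[
    [-0.0054,-0.0013,0.03],
    [-0.0054,-0.0013,0.06],
    [-0.0054,-0.0013,0.08],
    [-0.0054,-0.0013,0.087],
    [-0.0054,-0.0013,0.087],
    [-0.0054,-0.0013,0.087],
  ],
  turn=[-0.0002,-0.0002,-0.0002,-0.0002,-0.0002,-0.0002],
)

```text
time_s: 7.82
ee_pos: [517.2, -193.7, 124.7]
ee_rot: [180.0, 0.0, 90.1]
force: [0.8, -0.2, -1.9]
gripper_width: 23.6
gripper_force: 60.0
```

```bash
python3 mv.py 517.4 -193.4 119 90.15
```

```text
t 7.825 linear [0.0009, 0.0008, 0.0189] turn -0.0001 pos [ 517.16 -193.66  124.68] rot [1.7997e+02 1.0000e-02 9.0110e+01] F [ 0.8 -0.2 -1.9] M [-0.07  0.   -0.01] w 23.6
```

Feeling down about 6 mm; free travel should continue past TCP z ≈ 121.6 if the stubs are entering.

Emit:
step_arm(
  linear=[
    [0.0009,0.0008,0.005],
    [0.0009,0.0008,0.01],
    [0.0009,0.0008,0.015],
    [0.0009,0.0008,0.019],
    [0.0009,0.0008,0.019],
  ],
  turn=[0,0,0,0,0],
)

```text
time_s: 8.45
ee_pos: [517.1, -193.2, 118.6]
ee_rot: [-180.0, -0.0, 90.1]
force: [-1.0, 0.4, -2.8]
gripper_width: 23.7
gripper_force: 60.0
```

```bash
python3 mv.py 517.4 -193.4 116 90.15
```

```text
t 8.45 linear [-0.0006, 0.0009, 0.0086] turn -0.0001 pos [ 517.13 -193.23  118.59] rot [-1.7999e+02 -1.0000e-02  9.0120e+01] F [-1.   0.4 -2.8] M [-0.1   0.05  0.01] w 23.7
```

It has gone past the block top with no contact force, so the stubs are in. I'll continue to just above the plugs.

Emit:
step_arm(
  linear=[
    [0,0,0.005],
    [0,0,0.01],
    [0,0,0.015],
    [0,0,0.02],
    [0,0,0.025],
    [0,0,0.029],
    [0,0,0.029],
  ],
  turn=[0,0,0,0,0,0,0],
)

```text
time_s: 9.32
ee_pos: [517.1, -193.3, 109.9]
ee_rot: [-180.0, -0.0, 90.1]
force: [-1.1, -0.4, -2.3]
gripper_width: 23.8
gripper_force: 60.0
```

```bash
python3 mv.py 517.4 -193.4 100 90.15
```

```text
t 9.325 linear [-0.0005, 0.0009, 0.033] turn -0.0001 pos [ 517.14 -193.27  109.91] rot [-1.7999e+02 -1.0000e-02  9.0110e+01] F [-1.1 -0.4 -2.3] M [-0.08  0.05  0.  ] w 23.8
```

Emit:
step_arm(
  linear=[
    [0,0,0.004],
    [0,0,0.008],
    [0,0,0.012],
    [0,0,0.016],
    [0,0,0.02],
    [0,0,0.024],
    [0,0,0.028],
  ],
  turn=[0,0,0,0,0,0,0],
)

```text
time_s: 10.2
ee_pos: [517.2, -193.3, 102.6]
ee_rot: [180.0, 0.0, 90.1]
force: [-2.4, 1.2, 5.7]
gripper_width: 23.7
gripper_force: 60.0
```

```bash
python3 mv.py 517.4 -193.4 94 90.15
```

```text
t 10.2 linear [-0.0003, 0.0006, 0.0288] turn -0.0001 pos [ 517.22 -193.32  102.65] rot [1.7997e+02 1.0000e-02 9.0120e+01] F [-2.4  1.2  5.7] M [0.1  0.5  0.01] w 23.7
```

Emit:
step_arm(
  linear=[
    [0,0,0.004],
    [0,0,0.008],
    [0,0,0.012],
    [0,0,0.016],
    [0,0,0.02],
    [0,0,0.024],
    [0,0,0.027],
  ],
  turn=[0,0,0,0,0,0,0],
)

```text
time_s: 11.08
ee_pos: [517.2, -193.3, 94.5]
ee_rot: [180.0, 0.0, 90.1]
force: [-2.3, 0.8, 6.0]
gripper_width: 23.4
gripper_force: 60.0
```

Emit:
step_arm(
  linear=[
    [0,0,0.002],
    [0,0,0.004],
    [0,0,0.006],
  ],
  turn=[0,0,0],
)

```text
time_s: 11.45
ee_pos: [517.2, -193.3, 92.7]
ee_rot: [180.0, 0.0, 90.1]
force: [-2.4, 1.0, 5.7]
gripper_width: 24.1
gripper_force: 60.0
```

Emit:
step_arm(
  linear=[
    [0,0,0.002],
    [0,0,0.004],
  ],
  turn=[0,0],
)

```text
time_s: 11.7
ee_pos: [517.2, -193.3, 91.6]
ee_rot: [180.0, 0.0, 90.1]
force: [-3.0, 0.9, 8.5]
gripper_width: 23.9
gripper_force: 60.0
```

Force is just starting to rise at the expected home height. I'll go on in 0.3 mm steps.

Emit:
step_arm(
  linear=[
    [0,0,0.001],
    [0,0,0.002],
    [0,0,0.002],
  ],
  turn=[0,0,0],
)

```text
time_s: 12.08
ee_pos: [517.2, -193.3, 91.6]
ee_rot: [180.0, 0.0, 90.1]
force: [-3.3, -0.4, 9.0]
gripper_width: 23.8
gripper_force: 60.0
```

Emit:
step_arm(
  linear=[
    [0,0,0.001],
    [0,0,0.002],
    [0,0,0.002],
  ],
  turn=[0,0,0],
)

```text
time_s: 12.45
ee_pos: [517.2, -193.3, 91.6]
ee_rot: [179.9, 0.0, 90.1]
force: [-4.1, 1.5, 13.0]
gripper_width: 23.7
gripper_force: 60.0
```

Emit:
step_arm(
  linear=[
    [0,0,0.002],
    [0,0,0.004],
    [0,0,0.006],
    [0,0,0.006],
  ],
  turn=[0,0,0,0],
)

```text
time_s: 12.95
ee_pos: [517.2, -193.3, 91.5]
ee_rot: [179.9, 0.0, 90.1]
force: [-7.1, 2.9, 24.7]
gripper_width: 23.9
gripper_force: 60.0
```

```bash
python3 mv.py 517.2 -193.3 91.6 90.12; python3 - <<'E'
from workcell import env,cams
import cv2
f=cams.grab_frame("side"); cv2.imwrite("pics/press.png",cv2.resize(f["color"][105:215,240:350],(550,550),interpolation=cv2.INTER_CUBIC))
E
```

```text
t 12.95 linear [0.0001, -0.0001, -0.0002] turn -0.0 pos [ 517.22 -193.34   91.54] rot [1.7991e+02 3.0000e-02 9.0110e+01] F [-7.1  2.9 24.7] M [ 0.55  1.65 -0.01] w 23.9
```

View pics/press.png

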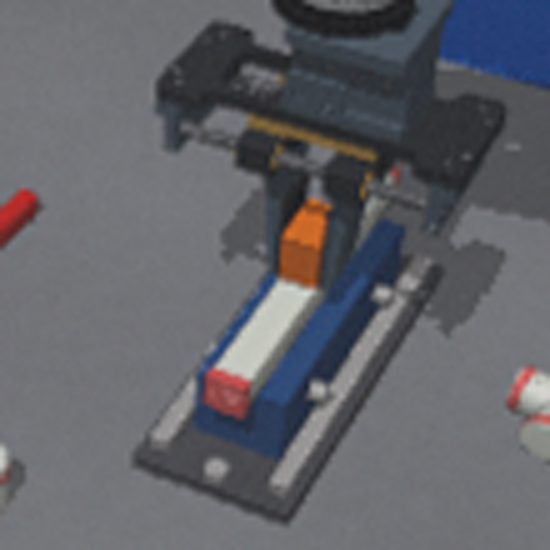

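The side view shows the bar flush along the block's top, with no stubs visible; the near red end is at crop (228,393). Next I ease off the push, open and retreat straight up.

Emit:
step_arm(
  linear=[
    [0,0,-0.003],
    [0,0,-0.006],
    [0,0,-0.007],
  ],
  turn=[0,0,0],
)

```text
time_s: 13.38
ee_pos: [517.2, -193.3, 91.6]
ee_rot: [179.9, 0.0, 90.1]
force: [-3.0, 1.1, 9.5]
gripper_width: 23.4
gripper_force: 60.0
```

Emit:
step_arm(
  linear=[
    [0,0,0],
    [0,0,0],
    [0,0,0],
    [0,0,0],
    [0,0,0],
    [0,0,0],
  ],
  turn=[0,0,0,0,0,0],
  fingers=-0.2,
)

```text
time_s: 14.12
ee_pos: [517.2, -193.3, 89.6]
ee_rot: [-180.0, -0.0, 90.1]
force: [0.5, 0.4, 0.4]
gripper_width: 54.7
gripper_force: 0.0
```

Emit:
step_arm(
  linear=[
    [0,0,-0.02],
    [0,0,-0.06],
    [0,0,-0.12],
    [0,0,-0.2],
    [0,0,-0.3],
    [0,0,-0.4],
    [0,0,-0.45],
    [0,0,-0.45],
    [0,0,-0.45],
  ],
  turn=[0,0,0,0,0,0,0,0,0],
)

```text
time_s: 15.25
ee_pos: [516.5, -193.0, 223.5]
ee_rot: [-179.9, -0.0, 90.1]
force: [0.2, -0.0, 0.5]
gripper_width: 54.7
gripper_force: 0.0
```

```bash
python3 mv.py 330 -193 226 90.12; python3 - <<'E'
from workcell import env,cams
from h import *
f=cams.grab_frame("side"); cv2.imwrite("pics/rel.png",cv2.resize(f["color"][105:215,240:350],(550,550),interpolation=cv2.INTER_CUBIC))
m=hsv(f,(0,90,90),(4,255,255))|hsv(f,(170,90,90),(180,255,255))
for a,c,_ in blobs(m,10):
    if 270<c[0]<330 and 120<c[1]<200: print(a,c,onz(f,*c,79))
E
```

```text
t 15.25 linear [0.0014, -0.6217, -0.007] turn -0.0 pos [ 516.51 -193.04  223.52] rot [-1.7988e+02 -5.0000e-02  9.0120e+01] F [ 0.2 -0.   0.5] M [-0.08  0.03 -0.03] w 54.7
12 [315.66666667 137.91666667] [ 519.97703805 -307.18070606   79.        ]
69 [285.05797101 183.26086957] [514.64511574 -72.38115716  79.        ]
```

View pics/rel.png

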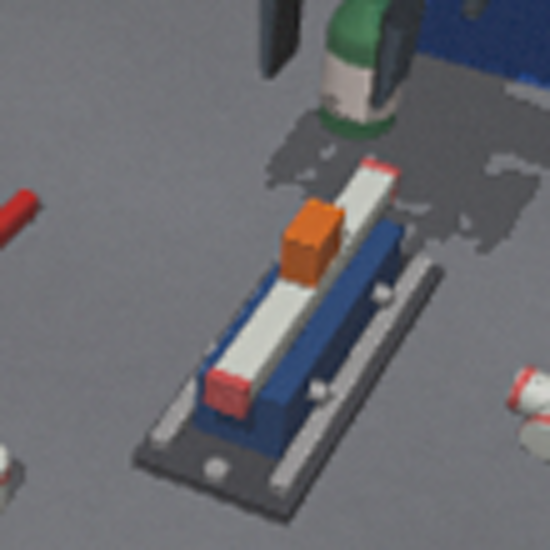

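The manifold sits level and flush on the block, released, with the grip at crop (312,240) and the gripper clear above it.

```bash
python3 -c "
from workcell import env
print(env.job_done())"
```

```text
the job is handed in; nothing more can be done
None
```

The manifold is on the blue block with its stubs in the sockets, pressed flush at a push of about 25 N and released; the job was handed in at about 15 s with the arm clear and no bystander touched by any move.

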